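# Start the transit screw of an orbital shaker

### The arm

A 6-joint arm with a two-finger parallel gripper is mounted at the origin on the work surface. World frame = base frame: x ahead of the robot, y to its left, z up, the work surface at z = 0. Lengths are in mm, angles in degrees, forces in N, time in s.
With the tool pointing down it reaches from about 350 to 850 mm from the base axis. Payload 8.1 kg.
Tool frame: the origin (TCP) lies midway between the tips of the shut fingers; the grasp point (between the pads) lies 19 mm behind it; z points along the fingers, y is the line along which they close (so a half turn about z gives the same grasp; the last joint's range is limited). The gripper opens to 85 mm and grips with 20 to 120 N. Pads are 22 mm wide; open, the fingers measure 114 mm over their backs; the gripper's body (76 mm by 85 mm) begins 54 mm behind the grasp point. The pads swing forward as they close: fully open they stand 13 mm farther back than shut.
Start: joints at [-73.476, 7.471, 85.268, -0, 87.261, -4.893], TCP at [219.113, -558.565, 231.292] pointing down, gripper open.
Joint ranges: [-169.43, 169.43], [-51.17, 129.36], [1.28, 143.12], [-76.62, 256.62], [0, 156.53], [-152.29, 152.29]. Speed limits (degrees/s): [136.94, 136.94, 159.86, 180, 180, 180].

### API

Orientations are given as [roll, pitch, yaw] about the fixed x, y, z axes, in that order (R = Rz(yaw) Ry(pitch) Rx(roll)).
In Python, from bench import sense, snapshot, order, finder gives the robot as it stands.
- The arm moves only by the tool send_rows, never from a script. Its argument "steps" is a list of rows, each a list of 2 entries, a list of its own where there are three numbers: the shift along the world's x, y, z in units of 30 mm (1.0 is 30 mm), then the turn, a rotation vector about the world's x, y, z in rad. In form: [[[dx, dy, dz], [wx, wy, wz]], ...]. A call has 1 to 10 rows; each row is the pose to reach, as a shift and turn from the pose commanded when the call began; what a row does not reach only later rows make up. A row lasts 1/8 s, in which the tool goes at most 62.5 mm and 10.7 degrees, less where a joint would pass 70% of its speed; a pose out of reach is approached as far as the arm can. A call with a gripper value outside its range is refused whole. "fingers" is the closure, from 0 (fully open) to 1 (shut), set as the call begins (left out, the last holds). The fingers move at their own pace and stop on an object; "squeeze" is the grip in N (left out, the last holds). Time passes only in rows, so rows that repeat a pose let the fingers close. It gives the time, the measured TCP pose, the force, the opening and the grip force at its end, in the units of the state.
- sense(): the state, without advancing time (a new reading comes with each control period).
- snapshot(name): name is "scene" or "top" or "wrist"; returns a dict with "img" (480x640x3 uint8, red, green, blue), "K" (3x3 intrinsics, pixels), "pose" (4x4, takes a point from camera to world coordinates). Camera axes: x right, y up, looking along -z (the intrinsics and any distortion apply to the point x, -y, -z); pixel columns grow to the right and rows downward; lengths in mm; the calibration is good to about 2 mm. A picture is of the moment at which its call begins. There is no depth.
- order.hand_in(): hands the job in; it is judged then, once.
Trained networks look in the newest picture that a camera, given by its name, has taken for a name from the list of things; names that differ only in an ending like _2 or _b are one class to them, and where a whole thing is asked for, a point or a joint stands for the part that bears it (a point fixed in the world has none). Each returns a list of dicts, best first, with "confidence" (0 to 1); they miss things now and then, are a little off and sometimes report something else, mostly with a low value. They report only what shows in the picture. A call takes as long as a camera call. They do not tell look-alikes from the thing itself.
- finder.find_in(label, camera): "box" ([left, top, width, height] as shares, 0 to 1, of the picture: columns of its width, rows of its height, round what is visible of it).
- finder.trace(label, camera): "mask" (480x640 bool, what is visible of it) and "box" ([left, top, width, height] as shares, 0 to 1, of the picture: columns of its width, rows of its height, round what is visible of it).
- finder.pinpoint(label, camera): "at" ([column, row] as shares, 0 to 1, of the picture: columns of its width, rows of its height: a listed point, or the origin of a listed thing).
The state is a dict: "time": time; "joint_pos": joint angles; "qd": joint speeds; "joint_efforts": joint torques, N m; "tool_pos": TCP position; "tcp_rot": TCP orientation; "ft_force": force on the tool from outside, world axes, zero at the start; "wrist_torque": the same for the moment, N m; "finger_gap": finger opening in mm; "grip_force": force on a finger pad.
Only numpy, scipy, OpenCV 4.12 (cv2) and the standard library are available. Lean on these libraries where they do the work, as an engineer would, in place of code of your own. Each camera call takes 0.05 s, during which the arm holds its last target. There are 200 camera calls.

### The job

The orbital shaker is going away for service and its platform has to be locked: swing both flaps of the small carton wide open, take out the red wing screw and stand it in the threaded boss in the middle of the shaker's platform, with the screw's white dot about a quarter turn clockwise (seen from above) past the boss's white mark. Turn the screw backward (anticlockwise) until you feel it drop off the start of the thread, then forward (clockwise) one full turn, so that it is started and its dot is at the mark again. Finish while still gripping the screw so, with the flaps left open and nothing else on the bench disturbed.

Things in the scene. Friction and masses are not known exactly. Their poses are not given: they have to be found in the camera images.
- carton: Fixed cardboard carton, 160 mm along x, 200 mm along y, walls 100 mm high, 4 mm thick; origin at the middle of its underside. Long flaps on its -x (near) and +x (far) top edges stand half open. In it a grey foam block, its top 61 mm above the table; the hole at its middle holds the red screw upright. Short end flaps already hang down outside the +y and -y walls, sticking out 25 mm.
- flap_near (a joint): Angle of the flap hinged on the carton's -x top edge: 0 shut over the box, 1.57 upright, 2.7 folded right back outside; starts at 0.85 to 1.2. Creased card: it stays where it is left, and about 0.5 N at its edge swings it. Wide open means past about 110 degrees (1.9).
- flap_far (a joint): The same for the flap hinged on the carton's +x top edge.
- flap_near_hinge (a point): Middle of the hinge line of flap_near, on the carton's -x top edge, 100 mm above the table; fixed.
- flap_far_hinge (a point): Middle of the hinge line of flap_far, on the carton's +x top edge, 100 mm above the table; fixed.
- flap_near_edge (a point): Middle of the free edge of flap_near. Each flap is 78 mm from hinge to free edge, 196 mm long, 3.5 mm thick.
- flap_far_edge (a point): Middle of the free edge of flap_far.
- screw: Red plastic wing screw, about 50 g, 84 mm long, upright in the carton's foam, its tip 11 mm above the table; origin at the tip, z up its axis. Nose tapering from 8 to 18 mm diameter over the first 8 mm, core 18 mm, thread 27 mm over the crests, flange 34 mm across at 50 to 54 mm, then a flat wing to grip: 46 mm along x, 14 mm thick along y, 54 to 84 mm above the tip.
- screw_dot (a point): The +x end of the screw's wing, 20 mm from its axis, 69 mm above its tip; a white dot on top marks this end. The coarse right-hand thread (pitch 6 mm) begins straight below it, 26 mm above the tip.
- boss: Threaded boss, a round black collar in the middle of the shaker's platform: 44 mm across, open 29 mm inside, 19.5 mm clear between its thread crests, rim 4 mm above the platform and 100 mm above the table. Origin at the middle of the rim, z up, x towards the white mark on the rim. Fixed to the shaker. Before it has dropped into the thread, a screw let go in the boss leans by up to 8 degrees.
- boss_mark (a point): White mark on the boss's rim, 19 mm from its axis. The inside thread (right-hand, pitch 6 mm) begins here, 3 mm below the rim, and runs down clockwise seen from above.
- boss_thread (a point): On the boss's axis, 3 mm below the rim. Stood in with its dot a quarter turn past the mark, the screw rests with its tip 29 mm below the rim. Turned anticlockwise it rises 1 mm per radian; 5 to 25 degrees beyond the mark it falls off the thread's start, dropping about 5 mm. Clockwise it then sinks 6 mm a turn: tip 38.5 to 39.5 mm below the rim after one turn. 1 mm axial play; stays when let go.
- shaker: Fixed white orbital shaker; origin at the middle of its underside, z up, control panel with two black knobs on its -x side. Platform 270 mm along x, 290 mm along y, top 96 mm above the table, the boss in its middle. A black clamp bar runs along x above each side, 128 mm from the middle, up to 134 mm above the table.
- spare_buffer: Spare black rubber buffer, 22 mm across, 66 mm tall, loose in the carton's foam 83 mm from the screw, its top 73 mm above the table; origin at the middle of its underside. Leave it alone.
- spanner: Flat steel spanner, 150 mm long, lying on the shaker's platform parallel to its y axis, about 100 mm from the boss on the +x side. Leave it alone.
- reagent: Amber reagent bottle with a blue cap, 70 mm across, 150 mm tall, standing behind. Leave it alone.
- flask: Glass conical flask, 78 mm across, 110 mm tall, standing behind. Leave it alone.
- beaker: Glass beaker, 66 mm across, 85 mm tall, standing behind. Leave it alone.
- tip_box: White box of pipette tips with a blue lid, 88 by 123 mm, 72 mm tall, standing behind. Leave it alone.
Mind the look-alikes: they are no part of the job. Of the things shaped like the screw, the red one is meant.

How it is judged (in metres and radians):
On the way, in this order (a step that is already met when the one before it is completed fails the run):
1. both long flaps of the carton are swung wide open, past 110 degrees (value of joint each of flap_near, flap_far above 1.9 rad), for 0.2 s.
2. the screw stands in the boss, resting on the start of its thread, its dot clockwise past the mark by 25 to 155 degrees (horizontal distance between screw and boss below 0.003 m and angle between screw's own z axis and vertical below 0.2 rad and z of screw in the frame of boss between -0.0313 and -0.026 m and y of screw_dot in the frame of boss below -0.0085 m), for 0.1 s.
3. turned backward: the dot has come back to the mark (within 20 degrees) with the screw still on top of the thread's start (horizontal distance between screw and boss below 0.003 m and angle between screw's own z axis and vertical below 0.2 rad and z of screw in the frame of boss between -0.0313 and -0.0255 m and y of screw_dot in the frame of boss above -0.0075 m and x of screw_dot in the frame of boss above 0.005 m).
4. the screw has dropped off the start of the thread, its tip more than 31.7 mm below the rim with the dot within 65 degrees of the mark (horizontal distance between screw and boss below 0.003 m and angle between screw's own z axis and vertical below 0.2 rad and z of screw in the frame of boss between -0.0355 and -0.0317 m and x of screw_dot in the frame of boss above 0.0085 m), for 0.05 s.
At the end, for the whole second after the job is handed in: The screw stands centred in the boss (within 3 mm, 0.12 rad), one turn in: tip 36.8 to 42 mm below the rim, dot within 45 degrees of the boss's mark; the fingers still grip it with over 2 N through the last second; both flaps are open past 1.9 rad (all of step 1 and horizontal distance between screw and boss below 0.003 m and angle between screw's own z axis and vertical below 0.12 rad and z of screw in the frame of boss between -0.042 and -0.0368 m and x of screw_dot in the frame of boss above 0.014 m and contact force between the fingers and screw above 2 N); the arm keeps its last pose, push and grip.
It fails at once if the spanner on the shaker is moved by more than 25 mm (distance of spanner from where it was at the start of the episode above 0.025 m).
It fails at once if the spare buffer in the carton is moved by more than 25 mm (distance of spare_buffer from where it was at the start of the episode above 0.025 m).
It fails at once if the bottle, flask or beaker is moved by more than 25 mm (distance of any of reagent, flask, beaker from where it was at the start of the episode above 0.025 m).
It fails at once if the tip box is moved by more than 25 mm (distance of tip_box from where it was at the start of the episode above 0.025 m).
It also fails if it takes over 72 s, if anything falls off the work surface, if the arm or the gripper's body presses on something with over 40 N, if the wrist force passes 120 N, or if a joint passes its speed limit or range.

## Working session

There is one attempt and no reset: what is moved stays moved. The work goes in short steps, Python scripts to look and compute and a tool call to move; the robot and the scene stay as the last step left them, time stands still between calls to the robot, and variables do not carry over. Pictures are saved under pics/ and viewed, at most 10 in all, crops included, and the job is handed in when it is done.

Besides the shell and the picture viewer there is one more tool, called after "Call:" as name(argument=value, ...) on one line, values as JSON. send_rows: Moves the arm, as the interface text tells. Its arguments: {"type":"object","properties":{"steps":{"type":"array"},"fingers":{"type":"number"},"squeeze":{"type":"number"}},"required":["steps"]}

```bash
ls; mkdir -p pics
cat > h.py <<'E'
import numpy as np, cv2
from bench import sense, snapshot, order, finder
W,H=640,480
def ray(s,uv):
    K=np.array(s["K"]);P=np.array(s["pose"])
    d=np.linalg.inv(K)@np.array([uv[0],uv[1],1.]); d=np.array([d[0],-d[1],-d[2]])
    d=P[:3,:3]@d; return P[:3,3],d/np.linalg.norm(d)
def atz(s,uv,z):
    o,d=ray(s,uv); return o+d*(z-o[2])/d[2]
def tri(obs):
    A=np.zeros((3,3));b=np.zeros(3)
    for s,uv in obs:
        o,d=ray(s,uv);M=np.eye(3)-np.outer(d,d);A+=M;b+=M@o
    p=np.linalg.solve(A,b)
    return p,[float(np.linalg.norm((np.eye(3)-np.outer(d,d))@(p-o))) for o,d in (ray(s,uv) for s,uv in obs)]
def proj(s,p):
    P=np.array(s["pose"]);c=P[:3,:3].T@(np.array(p,float)-P[:3,3]);q=np.array(s["K"])@np.array([c[0],-c[1],-c[2]]);return q[:2]/q[2]
def pin(l,c,n=3):
    return [(round(r["confidence"],2),np.round(np.array(r["at"])*[W,H],1)) for r in finder.pinpoint(l,c)[:n]]
def save(s,n,crop=None,f=1):
    im=s["img"][:,:,::-1]
    if crop: x,y,w,h=crop; im=im[y:y+h,x:x+w]
    cv2.imwrite("pics/"+n,cv2.resize(im,None,fx=f,fy=f,interpolation=cv2.INTER_CUBIC))
E
python3 - <<'E'
from h import *
S={c:snapshot(c) for c in("scene","top")}
st=sense();print(st["time"],st["tool_pos"],st["tcp_rot"],st["finger_gap"])
save(S["scene"],"scene0.png");save(S["top"],"top0.png")
for l in "flap_near_hinge flap_far_hinge flap_near_edge flap_far_edge screw screw_dot boss boss_mark spare_buffer spanner carton shaker".split():
    for c in S: print(l,c,pin(l,c))
print(np.round(S["scene"]["pose"],2),np.round(S["top"]["pose"],2),S["top"]["K"])
E
```

```text
pics
0.1 [ 218.97628238 -558.10433656  230.35643176] [-1.79906564e+02 -7.84360013e-03  2.14158193e+01] 85.50921498500307
flap_near_hinge scene [(0.73, array([285.3, 177.4])), (0.65, array([189.6, 309.2])), (0.51, array([255.6, 224.5]))]
flap_near_hinge top [(0.97, array([463.4, 310.5]))]
flap_far_hinge scene [(0.75, array([229.3, 200.2]))]
flap_far_hinge top [(0.59, array([469.6, 213.7]))]
flap_near_edge scene [(0.59, array([275.4, 157. ]))]
flap_near_edge top [(0.89, array([470.4, 288.1]))]
flap_far_edge scene [(0.66, array([243.4, 170.6]))]
flap_far_edge top [(0.86, array([480.3, 231.4]))]
screw scene [(0.96, array([313.3, 262.8])), (0.68, array([320.8, 189.2])), (0.53, array([258.8, 222.3]))]
screw top [(0.71, array([342.1, 256.5])), (0.7, array([454.5, 264.3])), (0.59, array([448.5, 377.3]))]
screw_dot scene [(0.89, array([327.2, 167. ])), (0.82, array([305.8, 240.6])), (0.41, array([259.8, 189.2]))]
screw_dot top [(0.94, array([448.2, 386.9])), (0.82, array([473.5, 271.2])), (0.76, array([354.2, 244.3]))]
boss scene [(0.59, array([396.9, 287. ]))]
boss top [(0.58, array([213.4, 
[... 520 characters left out ...]
.7, 267.6]))]
shaker scene [(0.72, array([395.2, 320.5]))]
shaker top [(0.66, array([224.6, 244.1])), (0.2, array([454.5, 264.1]))]
[[-6.70000e-01 -4.70000e-01  5.70000e-01  1.22629e+03]
 [ 7.40000e-01 -4.40000e-01  5.10000e-01  6.16800e+02]
 [ 1.00000e-02  7.70000e-01  6.40000e-01  8.60800e+02]
 [ 0.00000e+00  0.00000e+00  0.00000e+00  1.00000e+00]] [[-3.00000e-02  9.90000e-01 -1.20000e-01  4.23880e+02]
 [-1.00000e+00 -3.00000e-02 -1.00000e-02  2.29900e+01]
 [-1.00000e-02  1.20000e-01  9.90000e-01  1.02232e+03]
 [ 0.00000e+00  0.00000e+00  0.00000e+00  1.00000e+00]] [[533.62221157   0.         321.08336563]
 [  0.         533.62221157 243.36674136]
 [  0.           0.           1.        ]]
```

View pics/top0.png

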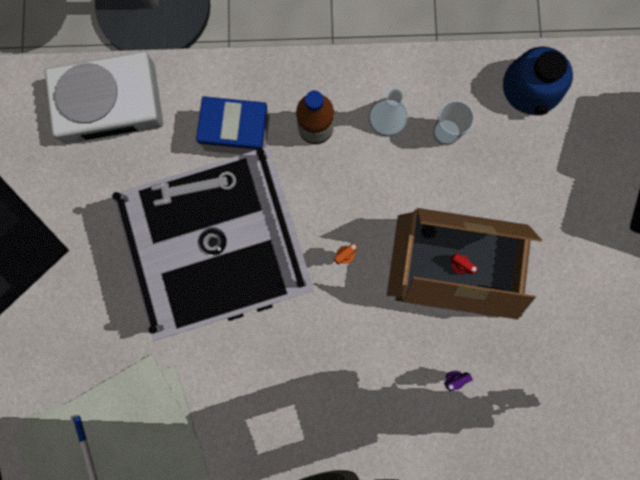

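View pics/scene0.png

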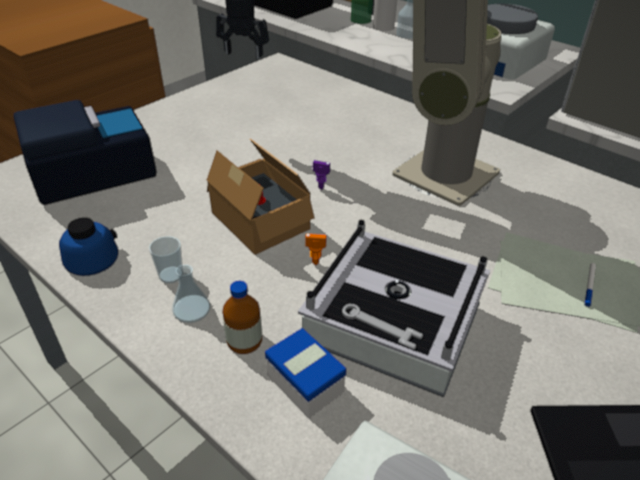

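Top view: the red screw is in the carton at (463,264), with its dot at about (473,271). The orange look-alike is at (345,254) and the purple one at (459,380), both on the bench, so I choose the red one. The boss is at (212,241), the mark near (218,250) and the buffer at (429,231). I'll measure these and check with one crop.

Run:
```python
from h import *
S={c:snapshot(c) for c in("scene","top")}
t,s=S["top"],S["scene"]
print("hinges",atz(t,(463.4,310.5),100),atz(t,(469.6,213.7),100))
print("edges",tri([(t,(470.4,288.1)),(s,(275.4,157))]),tri([(t,(480.3,231.4)),(s,(243.4,170.6))]))
print("hinge far tri",tri([(t,(469.6,213.7)),(s,(229.3,200.2))]))
print("boss tri",tri([(t,(213.4,243.1)),(s,(396.9,287))]), "mark",tri([(t,(218.3,250.6)),(s,(396.1,283.1))]))
print("boss z100",atz(t,(213.4,243.1),100),atz(t,(218.3,250.6),100), atz(s,(396.9,287),100),atz(s,(396.1,283.1),100))
print("dot z95",atz(t,(473.5,271.2),95),"buffer",atz(t,(428.5,231),73),"spanner",atz(t,(194,187),98))
# red blob
im=t["img"].astype(int); m=(im[:,:,0]>120)&(im[:,:,1]<60)&(im[:,:,2]<60); m[:, :400]=0;m[:,:][:200]=0
ys,xs=np.nonzero(m);print("red",len(xs),xs.mean(),ys.mean(),atz(t,(xs.mean(),ys.mean()),85))
# crops side by side
a=cv2.resize(t["img"][190:330,380:550],None,fx=4,fy=4,interpolation=cv2.INTER_CUBIC)[:, :, ::-1][:560,:680]
b=cv2.resize(t["img"][220:270,190:240],(280,280),interpolation=cv2.INTER_CUBIC)[:,:,::-1]
c=np.zeros((560,800,3),np.uint8); c[:, :520]=a[:, :520] if 0 else cv2.resize(a,(520,int(560*520/680)))[0:1].repeat(560,0)*0
r=cv2.resize(a,(520,428));c[:428,:520]=r;c[:280,520:]=b
cv2.imwrite("pics/crop1.png",c)
for l in ("flap_near","flap_far"):
    for k in finder.trace(l,"top")[:2]:
        ys,xs=np.nonzero(k["mask"]);h=cv2.convexHull(np.stack([xs,ys],1).astype(np.int32));q=cv2.approxPolyDP(h,4,True)[:,0]
        print(l,k["confidence"],q.tolist())
```

```text
hinges [ 412.41678304 -211.02670402  100.        ] [ 579.74642876 -232.1161424   100.        ]
edges (array([ 447.948395  , -206.86322247,  166.94243919]), [0.5760718953734714, 0.5760718953735533]) (array([ 536.12836097, -225.55116543,  164.89501043]), [4.874747328610356, 4.874747328610367])
hinge far tri (array([ 577.97734068, -229.73735949,  102.40830774]), [2.0832950095977485, 2.083295009597841])
boss tri (array([542.48939446, 216.51772546,  97.50555341]), [0.8358871019243019, 0.8358871019243397]) mark (array([530.22372553, 207.80950918,  93.35370365]), [2.096421920465354, 2.0964219204653745])
boss z100 [541.69529708 216.68627029 100.        ] [528.27211176 208.206684   100.        ] [545.27936732 217.19424504 100.        ] [537.64406076 209.78152908 100.        ]
dot z95 [ 479.38684492 -233.90589595   95.        ] buffer [ 555.18299265 -164.14220158   73.        ] spanner [643.15397466 251.01556355  98.        ]
red 139 463.7985611510791 261.2589928057554 [ 497.95965477 -220.79170738   85.        ]
flap_near 0.97 [[536, 296], [518, 318], [405, 300], [414, 277]]
flap_near 0.34 [[324, 142], [310, 143], [299, 131], [298, 105], [311, 91], [320, 92], [333, 106], [333, 130]]
flap_far 0.62 [[541, 239], [424, 223], [417, 209], [524, 223]]
```

View pics/crop1.png

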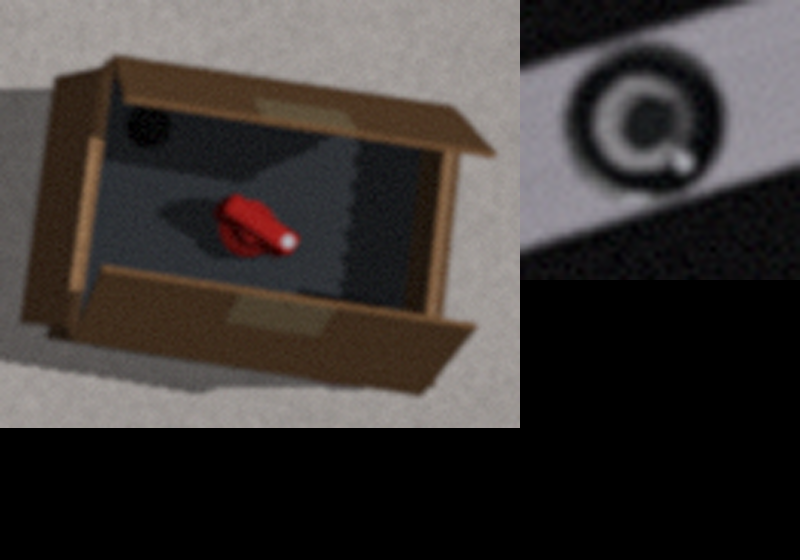

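The crop confirms the red screw in the carton at top pixel (465,263), with its dot towards lower right at (474,269), a yaw of about -126°. The boss mark is lower right on its ring, and the carton yaw is about -8°. Next I close the fingers and go above the carton's middle.

Call:
send_rows(steps=[[[9.23,11.25,0],[0,0,-0.51]],[[9.23,11.25,0],[0,0,-0.51]],[[9.23,11.25,0],[0,0,-0.51]],[[9.23,11.25,0],[0,0,-0.51]],[[9.23,11.25,0],[0,0,-0.51]],[[9.23,11.25,0],[0,0,-0.51]],[[9.23,11.25,0],[0,0,-0.51]],[[9.23,11.25,0],[0,0,-0.51]],[[9.23,11.25,0],[0,0,-0.51]]], fingers=1)

```text
time: 2.62
tool_pos: [496.1, -220.8, 231.3]
tcp_rot: [180.0, 0.0, -7.7]
ft_force: [-0.5, -0.3, 0.0]
finger_gap: -0.0
grip_force: 0.0
```

Run:
```python
from h import *
w=snapshot("wrist");st=sense();print(st["time"],st["tool_pos"],st["tcp_rot"],st["joint_pos"],st["finger_gap"])
save(w,"w1.png")
print(np.round(w["pose"],2))
for l in "flap_near_edge flap_far_edge flap_near_hinge screw screw_dot".split(): print(l,pin(l,"wrist"))
```

```text
2.675 [ 495.63218688 -221.57835087  231.2269981 ] [ 1.79978372e+02  2.13510399e-02 -7.81108129e+00] [-2.94801603e+01 -1.35686317e+00  9.44185280e+01 -2.80231855e-02
  8.69501917e+01  6.83324108e+01] -0.1504920645757693
[[-1.3000e-01  9.5000e-01  2.8000e-01  5.6771e+02]
 [-9.9000e-01 -1.3000e-01 -4.0000e-02 -2.3098e+02]
 [ 0.0000e+00 -2.8000e-01  9.6000e-01  3.7396e+02]
 [ 0.0000e+00  0.0000e+00  0.0000e+00  1.0000e+00]]
flap_near_edge []
flap_far_edge [(0.74, array([323.6, 173.7]))]
flap_near_hinge [(0.63, array([319.1, 192.7])), (0.18, array([337.9, 226. ]))]
screw [(0.77, array([318.1, 191.5])), (0.55, array([106.8, 196.6]))]
screw_dot [(0.9, array([340.3, 225.8])), (0.78, array([ 74.5, 198. ])), (0.65, array([310. , 426.6]))]
```

View pics/w1.png

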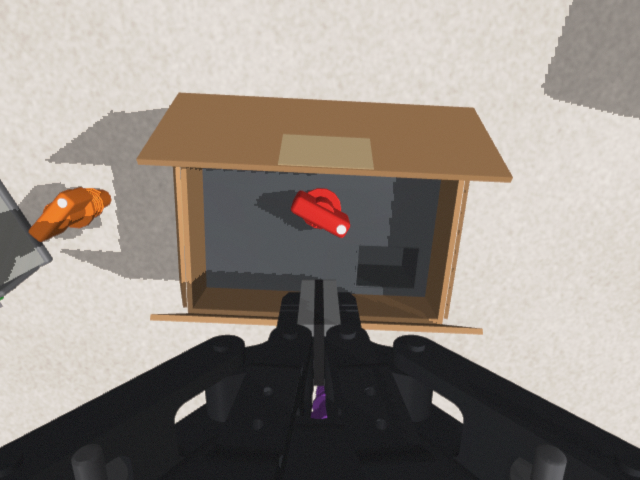

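The wrist view shows the carton square to the gripper at yaw -8, with the fingers at (320,300) between the two flap edges at rows 175 and 320. The red screw is at (320,212) and its dot at (341,230). I'll go down and push the near flap out.

Call:
send_rows(steps=[[[0,0,-1.8],[0,0,0]],[[0,0,-3.5],[0,0,0]],[[-0.3,0.04,-3.5],[0,0,0]],[[-1.0,0.14,-3.5],[0,0,0]],[[-1.7,0.24,-3.5],[0,0,0]],[[-2.3,0.32,-3.5],[0,0,0]],[[-2.9,0.4,-3.5],[0,0,0]],[[-3.4,0.47,-3.5],[0,0,0]],[[-3.4,0.47,-3.5],[0,0,0]]])

```text
time: 4.05
tool_pos: [394.3, -208.0, 128.8]
tcp_rot: [179.9, -0.2, -7.9]
ft_force: [0.4, -0.2, 1.1]
finger_gap: 0.3
grip_force: 0.0
```

Call:
send_rows(steps=[[[1.7,-0.24,0],[0,0,0]],[[3.4,-0.47,0],[0,0,0]],[[4.2,-0.58,0],[0,0,0]],[[4.9,-0.68,0],[0,0,0]],[[5.6,-0.78,0],[0,0,0]],[[6.2,-0.86,0],[0,0,0]],[[6.8,-0.95,0],[0,0,0]],[[6.8,-0.95,0],[0,0,0]]])

```text
time: 5.05
tool_pos: [599.6, -236.0, 127.4]
tcp_rot: [180.0, -0.1, -7.8]
ft_force: [-0.1, -0.1, 0.3]
finger_gap: -0.1
grip_force: 0.0
```

Call:
send_rows(steps=[[[-0.3,0.04,1.0],[0,0,0]],[[-2,0.3,2.5],[0,0,0]],[[-4.2,0.58,3.5],[0,0,0]],[[-5.7,0.8,4.0],[0,0,0]],[[-5.7,0.8,4.0],[0,0,0]]], fingers=0)

```text
time: 5.68
tool_pos: [425.1, -211.7, 249.8]
tcp_rot: [179.8, -0.3, -7.9]
ft_force: [-0.0, -0.4, -0.0]
finger_gap: 85.1
grip_force: 0.0
```

Run:
```python
from h import *
w=snapshot("wrist");t=snapshot("top");st=sense();print(st["time"],st["tool_pos"],st["tcp_rot"],st["finger_gap"])
im=np.concatenate([w["img"][:,:,::-1][:, 60:580],cv2.resize(t["img"][190:350,370:560],(280,236))[:,:,::-1].repeat(1,0) if 0 else np.pad(cv2.resize(t["img"][180:340,370:557],(280,240))[:,:,::-1],((0,240),(0,0),(0,0)))],1)
cv2.imwrite("pics/w2.png",im)
for l in "flap_near_edge flap_far_edge screw screw_dot".split(): print(l,pin(l,"wrist"),pin(l,"top"))
for z in(80,95):
    print(z,[atz(w,u,z) for u in [p[1] for p in pin("screw_dot","wrist")]])
# colour masks
im=w["img"].astype(int);m=((im[:,:,0]>110)&(im[:,:,1]<70)&(im[:,:,2]<70)).astype(np.uint8)
n,lab,stt,cen=cv2.connectedComponentsWithStats(m)
i=1+stt[1:,4].argmax();print(stt[i],cen[i])
ys,xs=np.nonzero(lab==i);P=np.array([atz(w,(x,y),90)[:2] for x,y in zip(xs,ys)])
c,v=np.linalg.eigh(np.cov(P.T));print(P.mean(0),np.degrees(np.arctan2(v[1,1],v[0,1])),np.sqrt(c))
print(np.round(w["pose"],2).tolist())
```

```text
5.775 [ 427.033079   -211.78770657  247.58993738] [ 1.79931927e+02 -1.67691075e-01 -7.85426116e+00] 84.96491780756742
flap_near_edge [(0.68, array([308.7, 327.7]))] []
flap_far_edge [(0.6, array([315.7, 114.1]))] [(0.61, array([481.7, 179. ]))]
screw [(0.95, array([316.7, 114.8])), (0.68, array([102.1, 125.4]))] [(0.72, array([445.8, 377.2])), (0.57, array([454. , 265.7])), (0.53, array([343.4, 257.8]))]
screw_dot [(0.94, array([341.7, 130.2])), (0.82, array([ 72.1, 105.6])), (0.64, array([306.9, 352.2]))] [(0.91, array([474.1, 270.2])), (0.89, array([449.5, 384.5])), (0.78, array([355.1, 248. ]))]
80 [array([ 483.34423228, -239.10010954,   80.        ]), array([529.7225419 , -37.21338161,  80.        ]), array([ 291.16038374, -183.4738555 ,   80.        ])]
95 [array([ 483.95387621, -238.26070773,   95.        ]), array([528.10880312, -46.052458  ,  95.        ]), array([ 300.98334846, -185.30118416,   95.        ])]
[ 290   96   59   45 1662] [317.78399519 117.0078219 ]
[ 495.62349842 -222.0130495 ] 53.669104791547774 [ 7.18521706 10.5952152 ]
[[-0.14, 0.95, 0.28, 496.06], [-0.99, -0.13, -0.04, -221.59], [0.0, -0.28, 0.96, 392.89], [0.0, 0.0, 0.0, 1.0]]
```

View pics/w2.png

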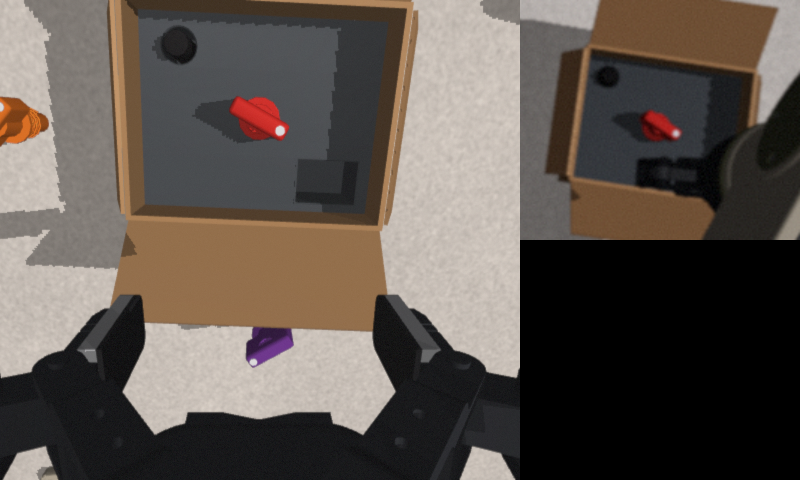

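Both flaps are wide open: the near flap lies flat outside the wall, and the far flap shows folded back in the top inset. The red screw is at about (260,117) in the crop, with its dot at (280,131). Next I turn above the screw and take one close look.

Call:
send_rows(steps=[[[1.2,-0.17,0],[0,0,0.186]],[[2.3,-0.33,-1],[0,0,0.37]],[[2.3,-0.33,-2],[0,0,0.55]],[[2.3,-0.33,-3],[0,0,0.74]],[[2.3,-0.33,-3],[0,0,0.92]],[[2.3,-0.33,-3],[0,0,1.06]],[[2.3,-0.33,-3],[0,0,1.06]]], fingers=0)

```text
time: 7.15
tool_pos: [496.0, -221.3, 156.0]
tcp_rot: [-180.0, 0.0, 52.9]
ft_force: [-0.7, 0.0, 0.2]
finger_gap: 85.5
grip_force: 0.0
```

Run:
```python
from h import *
w=snapshot("wrist");t=snapshot("top");st=sense();print(st["time"],st["tool_pos"],st["tcp_rot"],st["finger_gap"])
pw=pin("screw_dot","wrist");pt=pin("screw_dot","top");print(pw,pt)
import itertools
for a in pw[:2]:
    for b in pt: print(tri([(w,a[1]),(t,b[1])]))
im=w["img"].astype(int);m=((im[:,:,0]>110)&(im[:,:,1]<70)&(im[:,:,2]<70)).astype(np.uint8)
ys,xs=np.nonzero(m);print(len(xs),xs.min(),xs.max(),ys.min(),ys.max())
print("proj axis top",proj(w,(496,-221.5,95)))
save(w,"w3.png")
```

```text
7.25 [ 496.09867101 -221.35507814  156.25635936] [-1.79995415e+02 -1.95043210e-03  5.27393837e+01] 85.2387897537482
[(0.61, array([316.5, 272.2]))] [(0.9, array([355.4, 242.2])), (0.55, array([472.5, 270.5]))]
(array([535.84940503, -66.12235722, 425.69838153]), [66.74869779917945, 66.74869779917935])
(array([ 481.98919766, -238.34021884,   74.28231367]), [0.3751915140448024, 0.375191514044846])
2179 291 342 202 287
proj axis top [317.5993426  249.59989328]
```

View pics/w3.png

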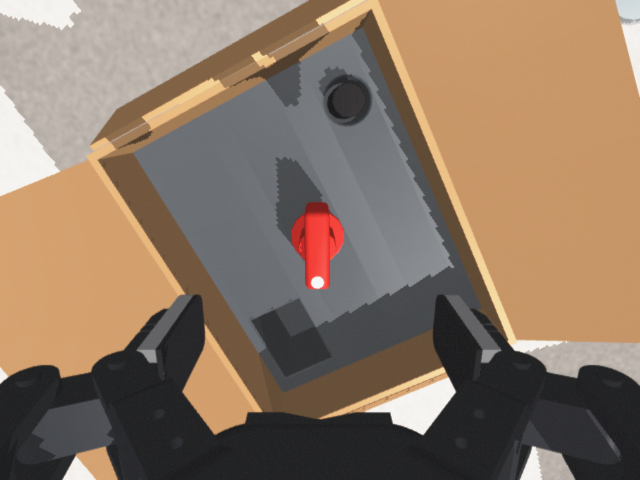

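The close view shows the red wing at (317,247), upright in the picture and midway between the fingers at x 203 and 437. The dot is at (317,282), on the tool's -x side. I'll go down and grip.

Call:
send_rows(steps=[[[0,0,-1.2],[0,0,0]],[[0,0,-2.4],[0,0,0]],[[0,0,-2.9],[0,0,0]],[[0,0,-2.9],[0,0,0]]])

```text
time: 7.85
tool_pos: [495.3, -221.0, 68.5]
tcp_rot: [-179.9, 0.0, 52.9]
ft_force: [1.0, 0.7, 0.1]
finger_gap: 85.4
grip_force: 0.0
```

Call:
send_rows(steps=[[[0,0,0],[0,0,0]],[[0,0,0],[0,0,0]],[[0,0,0],[0,0,0]],[[0,0,0],[0,0,0]],[[0,0,0],[0,0,0]],[[0,0,0],[0,0,0]]], fingers=1, squeeze=60)

```text
time: 8.6
tool_pos: [496.4, -221.6, 69.9]
tcp_rot: [180.0, -0.0, 52.9]
ft_force: [-1.5, -0.1, 5.4]
finger_gap: 13.0
grip_force: 58.9
```

Call:
send_rows(steps=[[[0,0,1],[0,0,0]],[[0,0,2.5],[0,0,0]],[[0,0,4.5],[0,0,0]],[[0,0,6.3],[0,0,0]]])

```text
time: 9.1
tool_pos: [495.8, -221.2, 260.0]
tcp_rot: [-180.0, 0.0, 52.9]
ft_force: [1.1, -0.5, -0.4]
finger_gap: 13.1
grip_force: 58.5
```

Call:
send_rows(steps=[[[-0.1,1,0],[0,0,-0.1]],[[-0.2,3,0],[0,0,-0.28]],[[-0.3,5,0],[0,0,-0.46]],[[-0.4,7,0],[0,0,-0.64]],[[-0.5,9,0],[0,0,-0.82]],[[-0.63,11,0],[0,0,-1.0]],[[-0.63,13,0],[0,0,-1.18]],[[-0.63,14.7,0],[0,0,-1.27]],[[-0.63,15.4,0],[0,0,-1.27]],[[-0.63,15.4,0],[0,0,-1.27]]])

```text
time: 10.35
tool_pos: [476.3, 243.2, 257.6]
tcp_rot: [180.0, 0.1, -19.6]
ft_force: [-0.7, -1.6, -0.6]
finger_gap: 12.8
grip_force: 58.7
```

Run:
```python
from h import *
w=snapshot("wrist");t=snapshot("top");s=snapshot("scene");st=sense();print(st["time"],st["tool_pos"],st["tcp_rot"],st["finger_gap"],st["grip_force"],st["joint_pos"])
for l in("boss","boss_mark","screw_dot","screw"):
  for n,c in(("w",w),("t",t),("s",s)): print(l,n,pin(l,{"w":"wrist","t":"top","s":"scene"}[n],2))
for l in("boss","boss_mark"): 
  print([atz(w,p[1],100) for p in pin(l,"wrist",2)])
b=w["img"][:,:,::-1].copy()
q=proj(w,(543,217,100)).astype(int);print(q)
cv2.imwrite("pics/w4.png",b)
```

```text
10.5 [477.00222332 240.06485556 257.8948944 ] [ 1.79951746e+02  1.93049606e-02 -1.98253303e+01] 12.813384585048333 58.685612082481384 [ 2.12294705e+01 -3.30600578e+00  9.35432569e+01 -2.37085205e-02
  8.98089988e+01  1.31054881e+02]
boss w [(0.63, array([317.8, 112.6]))]
boss t []
boss s [(0.91, array([399.8, 287.5]))]
boss_mark w [(0.57, array([340.2, 126.8]))]
boss_mark t [(0.91, array([218. , 249.1]))]
boss_mark s [(0.63, array([393.2, 282.8])), (0.48, array([310. , 148.2]))]
screw_dot w [(0.73, array([631.6,  18.4])), (0.64, array([318.6, 365.1]))]
screw_dot t [(0.84, array([445.6, 387.3])), (0.66, array([164.6, 287.2]))]
screw_dot s [(0.92, array([452.8, 201. ])), (0.91, array([309. , 241.2]))]
screw w [(0.68, array([558.8,  56.8])), (0.63, array([317.5, 251. ]))]
screw t [(0.81, array([447.3, 375.3])), (0.72, array([342.9, 261.2]))]
screw s [(0.93, array([312.5, 261.7])), (0.53, array([319.8, 188.7]))]
[array([545.46299535, 218.51337296, 100.        ])]
[array([530.30940866, 206.19042933, 100.        ])]
[320 115]
```

View pics/w4.png

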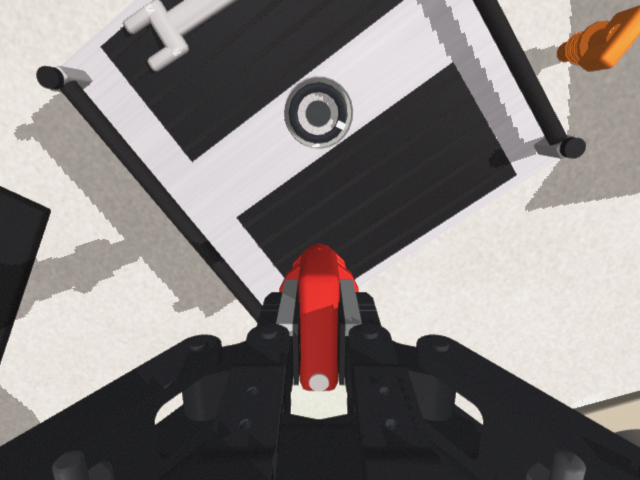

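The wrist view shows the boss at (318,113) with its white mark at (342,127), so the mark's yaw is about -140°. The held screw's dot is at (319,382), which puts its yaw at 160°, 60° clockwise past the mark. The boss is at about (544.3, 218.8) after correcting for the offset seen when gripping.

Call:
send_rows(steps=[[[1.1,-0.36,0],[0,0,0]],[[2.24,-0.73,-1],[0,0,0]],[[2.24,-0.73,-2.6],[0,0,0]],[[2.24,-0.73,-3.1],[0,0,0]],[[2.24,-0.73,-3.3],[0,0,0]],[[2.24,-0.73,-3.45],[0,0,0]],[[2.24,-0.73,-3.6],[0,0,0]],[[2.24,-0.73,-3.6],[0,0,0]]])

```text
time: 12.2
tool_pos: [544.5, 218.9, 150.9]
tcp_rot: [-180.0, -0.0, -19.8]
ft_force: [-0.2, 0.1, -0.5]
finger_gap: 12.9
grip_force: 58.7
```

Run:
```python
from h import *
st=sense();print(st["time"],st["tool_pos"],st["tcp_rot"],st["ft_force"],st["wrist_torque"])
w=snapshot("wrist");s=snapshot("scene")
a=cv2.resize(w["img"][100:400,200:440],(400,500));b=cv2.resize(s["img"][180:340,336:464],(400,500))
cv2.imwrite("pics/w5.png",np.concatenate([a,b],1)[:,:,::-1])
```

```text
12.2 [544.51512201 218.91597361 150.91649819] [-1.79969121e+02 -4.44249299e-02 -1.98232179e+01] [-0.22322896  0.07407061 -0.54098651] [ 0.00391872 -0.04891272  0.06359153]
```

View pics/w5.png

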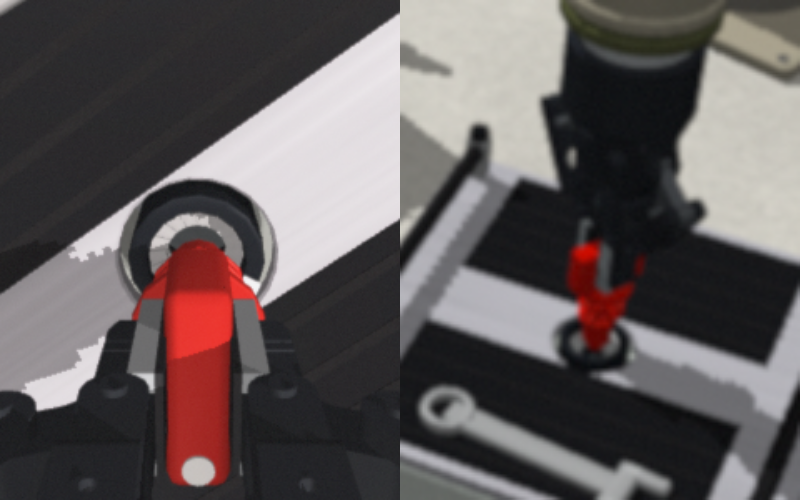

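The tip is inside the boss ring with no contact force, and both views show it centred. I'll lower it gently.

Call:
send_rows(steps=[[[0,0,-0.1],[0,0,0]],[[0,0,-0.2],[0,0,0]],[[0,0,-0.3],[0,0,0]],[[0,0,-0.4],[0,0,0]],[[0,0,-0.45],[0,0,0]],[[0,0,-0.45],[0,0,0]]])

```text
time: 13.05
tool_pos: [545.0, 218.8, 137.0]
tcp_rot: [-180.0, -0.1, -19.8]
ft_force: [4.4, 0.9, 0.3]
finger_gap: 12.9
grip_force: 58.8
```

Call:
send_rows(steps=[[[0.03,0.005,-0.05],[0,0,0]],[[0.03,0.005,-0.1],[0,0,0]],[[0.03,0.005,-0.15],[0,0,0]],[[0.03,0.005,-0.2],[0,0,0]],[[0.03,0.005,-0.2],[0,0,0]]])

```text
time: 13.68
tool_pos: [545.2, 218.9, 130.6]
tcp_rot: [180.0, 0.0, -19.8]
ft_force: [4.4, 0.2, -0.7]
finger_gap: 13.2
grip_force: 58.8
```

Call:
send_rows(steps=[[[0.03,0,-0.03],[0,0,0]],[[0.03,0,-0.06],[0,0,0]],[[0.03,0,-0.06],[0,0,0]]])

```text
time: 14.05
tool_pos: [545.8, 219.0, 129.8]
tcp_rot: [180.0, 0.0, -19.8]
ft_force: [-1.7, 0.2, 9.3]
finger_gap: 12.6
grip_force: 60.2
```

Call:
send_rows(steps=[[[0,0,-0.03],[0,0,0]],[[0,0,-0.06],[0,0,0]],[[0,0,-0.06],[0,0,0]]])

```text
time: 14.42
tool_pos: [546.1, 219.1, 129.4]
tcp_rot: [-180.0, -0.0, -19.8]
ft_force: [-3.8, -2.2, 18.0]
finger_gap: 13.0
grip_force: 61.4
```

The screw rests on the thread start at z≈129.5, as predicted. I'll ease the push and turn anticlockwise.

Call:
send_rows(steps=[[[-0.01,0,0.03],[0,0,0]],[[-0.01,0,0.035],[0,0,0.15]],[[-0.01,0,0.04],[0,0,0.3]],[[-0.01,0,0.045],[0,0,0.45]],[[-0.01,0,0.05],[0,0,0.6]],[[-0.01,0,0.055],[0,0,0.75]],[[-0.01,0,0.06],[0,0,0.9]],[[-0.01,0,0.06],[0,0,1.0]],[[-0.01,0,0.06],[0,0,1.0]]])

```text
time: 15.55
tool_pos: [545.8, 220.0, 130.4]
tcp_rot: [-179.9, -0.1, 37.6]
ft_force: [-1.0, 2.2, 10.1]
finger_gap: 12.8
grip_force: 60.2
```

Call:
send_rows(steps=[[[0,0.005,0],[0,0,0.06]],[[0,0.01,0],[0,0,0.12]],[[0,0.01,0],[0,0,0.18]],[[0,0.01,0],[0,0,0.24]],[[0,0.01,0],[0,0,0.3]],[[0,0.01,0],[0,0,0.3]]])

```text
time: 16.3
tool_pos: [545.2, 219.8, 128.6]
tcp_rot: [-179.9, 0.0, 54.6]
ft_force: [2.4, 5.0, 0.2]
finger_gap: 13.0
grip_force: 58.7
```

Fz fell to zero, so the screw has come off the thread start. I'll follow it down to seat it.

Call:
send_rows(steps=[[[0.005,0.02,-0.03],[0,0,0]],[[0.01,0.02,-0.07],[0,0,0]],[[0.01,0.02,-0.11],[0,0,0]],[[0.01,0.02,-0.15],[0,0,0]],[[0.01,0.02,-0.15],[0,0,0]]])

```text
time: 16.92
tool_pos: [546.0, 219.9, 125.3]
tcp_rot: [-180.0, -0.0, 54.6]
ft_force: [-2.8, 0.5, 7.6]
finger_gap: 12.7
grip_force: 60.0
```

Seated again at z≈125.3, a drop of 5 mm as described. Now the clockwise turn, stroke 1, from yaw 54.6 to -30.

Call:
send_rows(steps=[[[-0.01,0,-0.005],[0,0,-0.15]],[[-0.01,0,-0.01],[0,0,-0.3]],[[-0.01,0,-0.014],[0,0,-0.45]],[[-0.01,0,-0.019],[0,0,-0.6]],[[-0.01,0,-0.024],[0,0,-0.75]],[[-0.01,0,-0.029],[0,0,-0.9]],[[-0.01,0,-0.033],[0,0,-1.05]],[[-0.01,0,-0.038],[0,0,-1.2]],[[-0.01,0,-0.043],[0,0,-1.35]],[[-0.01,0,-0.047],[0,0,-1.48]]])

```text
time: 18.18
tool_pos: [546.4, 219.2, 124.0]
tcp_rot: [180.0, -0.1, -30.4]
ft_force: [-0.9, -0.6, 7.1]
finger_gap: 12.7
grip_force: 59.8
```

Call:
send_rows(steps=[[[0,0,0.01],[0,0,0]],[[0,0,0.01],[0,0,0]],[[0,0,0.01],[0,0,0]]])

```text
time: 18.55
tool_pos: [546.4, 219.4, 124.1]
tcp_rot: [-180.0, -0.1, -30.1]
ft_force: [0.6, -1.3, 5.5]
finger_gap: 12.8
grip_force: 59.4
```

Call:
send_rows(steps=[[[0,0,0],[0,0,0]],[[0,0,0],[0,0,0]],[[0,0,0],[0,0,0]],[[0,0,0],[0,0,0]],[[0,0,0],[0,0,0.186]],[[0,0,0],[0,0,0.372]],[[0,0,0],[0,0,0.558]],[[0,0,0],[0,0,0.744]],[[0,0,0],[0,0,0.93]],[[0,0,0],[0,0,1.116]]], fingers=0)

```text
time: 19.8
tool_pos: [545.7, 219.8, 123.3]
tcp_rot: [-180.0, 0.0, 34.2]
ft_force: [-0.2, 0.2, 0.5]
finger_gap: 85.4
grip_force: 0.0
```

Call:
send_rows(steps=[[[0,0,0],[0,0,0.186]],[[0,0,0],[0,0,0.372]],[[0,0,0],[0,0,0.558]],[[0,0,0],[0,0,0.744]],[[0,0,0],[0,0,0.93]],[[0,0,0],[0,0,1.116]],[[0,0,0],[0,0,1.302]],[[0,0,0],[0,0,1.488]],[[0,0,0],[0,0,1.674]],[[0,0,0],[0,0,1.86]]])

```text
time: 21.05
tool_pos: [545.8, 219.8, 123.3]
tcp_rot: [-180.0, -0.0, 140.7]
ft_force: [0.0, -0.2, -1.1]
finger_gap: 85.4
grip_force: 0.0
```

Call:
send_rows(steps=[[[0,0,0],[0,0,0.166]],[[0,0,0],[0,0,0.166]]])

```text
time: 21.3
tool_pos: [545.7, 219.8, 123.3]
tcp_rot: [-180.0, -0.0, 149.8]
ft_force: [-0.6, -0.1, -0.2]
finger_gap: 85.6
grip_force: 0.0
```

Run:
```python
from h import *
st=sense();print(st["time"],st["tool_pos"],st["tcp_rot"],st["ft_force"],st["finger_gap"],st["joint_pos"])
w=snapshot("wrist");t=snapshot("top")
a=cv2.resize(w["img"][180:480,160:480],(480,450));b=cv2.resize(t["img"][180:340,370:560],(320,270))
cv2.imwrite("pics/w6.png",np.concatenate([a,np.pad(b,((0,180),(0,0),(0,0)))],1)[:,:,::-1])
print(pin("screw_dot","wrist"))
```

```text
21.3 [545.74310735 219.75525323 123.30280563] [-1.79990973e+02 -5.42905148e-03  1.49816271e+02] [-0.62076765 -0.1477155  -0.24698422] 85.60244156105729 [ 1.69420244e+01  9.99244572e+00  9.39909167e+01 -2.22920605e-03
  7.60269469e+01 -4.28737085e+01]
[(0.55, array([314.6, 262.2]))]
```

View pics/w6.png

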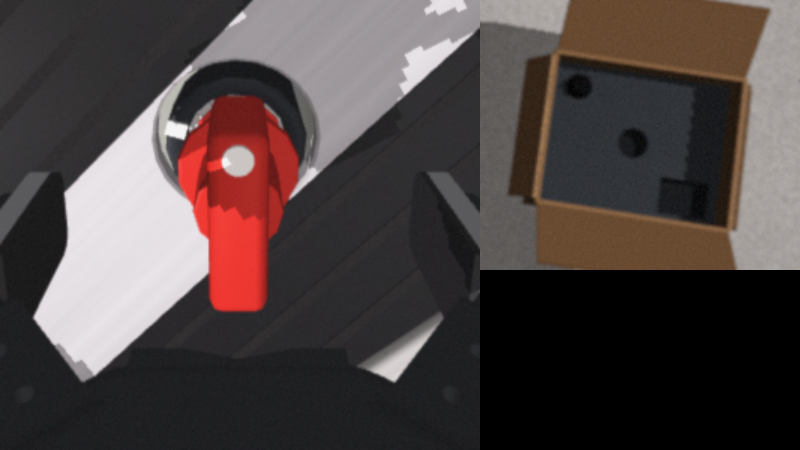

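The screw stands upright between the open fingers, with its wing aligned and its dot at the top in the crop (238,160). The top inset shows the carton's flaps open and the buffer in place. I'll regrip and do stroke 2.

Call:
send_rows(steps=[[[0,0,0],[0,0,0]],[[0,0,0],[0,0,0]],[[0,0,0],[0,0,0]],[[0,0,0],[0,0,0]],[[0,0,0],[0,0,0]],[[0,0,0],[0,0,0]]], fingers=1)

```text
time: 22.2
tool_pos: [545.8, 219.8, 123.5]
tcp_rot: [180.0, 0.0, 149.9]
ft_force: [-0.2, -0.9, 1.2]
finger_gap: 12.6
grip_force: 60.4
```

Call:
send_rows(steps=[[[0,0,-0.015],[0,0,-0.17]],[[0,0,-0.03],[0,0,-0.34]],[[0,0,-0.036],[0,0,-0.51]],[[0,0,-0.041],[0,0,-0.68]],[[0,0,-0.047],[0,0,-0.85]],[[0,0,-0.052],[0,0,-1.02]],[[0,0,-0.058],[0,0,-1.19]],[[0,0,-0.063],[0,0,-1.36]],[[0,0,-0.07],[0,0,-1.57]],[[0,0,-0.07],[0,0,-1.57]]])

```text
time: 23.45
tool_pos: [545.1, 219.4, 121.6]
tcp_rot: [-179.9, 0.1, 59.7]
ft_force: [-4.9, -3.3, 7.5]
finger_gap: 13.0
grip_force: 61.5
```

Call:
send_rows(steps=[[[-0.015,-0.01,-0.005],[0,0,-0.17]],[[-0.02,-0.01,-0.01],[0,0,-0.34]],[[-0.02,-0.01,-0.016],[0,0,-0.51]],[[-0.02,-0.01,-0.022],[0,0,-0.68]],[[-0.02,-0.01,-0.027],[0,0,-0.85]],[[-0.02,-0.01,-0.032],[0,0,-1.02]],[[-0.02,-0.01,-0.038],[0,0,-1.19]],[[-0.02,-0.01,-0.043],[0,0,-1.36]],[[-0.02,-0.01,-0.05],[0,0,-1.57]],[[-0.02,-0.01,-0.05],[0,0,-1.57]]])

```text
time: 24.7
tool_pos: [545.0, 220.0, 120.3]
tcp_rot: [-180.0, 0.0, -30.1]
ft_force: [-3.4, 1.1, 6.0]
finger_gap: 12.7
grip_force: 61.1
```

Call:
send_rows(steps=[[[0,0,0.02],[0,0,0]],[[0,0,0.02],[0,0,0]]])

```text
time: 24.95
tool_pos: [545.0, 219.8, 120.4]
tcp_rot: [-180.0, 0.0, -29.9]
ft_force: [-3.3, 2.2, 2.9]
finger_gap: 12.6
grip_force: 60.9
```

Sunk 3 mm in half a turn, as expected. Second regrip.

Call:
send_rows(steps=[[[0,0,0],[0,0,0]],[[0,0,0],[0,0,0]],[[0,0,0],[0,0,0]],[[0,0,0],[0,0,0]],[[0,0,0],[0,0,0.186]],[[0,0,0],[0,0,0.372]],[[0,0,0],[0,0,0.558]],[[0,0,0],[0,0,0.744]],[[0,0,0],[0,0,0.93]],[[0,0,0],[0,0,1.116]]], fingers=0)

```text
time: 26.2
tool_pos: [545.3, 219.5, 120.4]
tcp_rot: [180.0, -0.0, 34.3]
ft_force: [-0.2, -0.2, 0.5]
finger_gap: 85.3
grip_force: 0.0
```

Call:
send_rows(steps=[[[0,0,0],[0,0,0.186]],[[0,0,0],[0,0,0.372]],[[0,0,0],[0,0,0.558]],[[0,0,0],[0,0,0.744]],[[0,0,0],[0,0,0.93]],[[0,0,0],[0,0,1.116]],[[0,0,0],[0,0,1.302]],[[0,0,0],[0,0,1.488]],[[0,0,0],[0,0,1.674]],[[0,0,0],[0,0,1.86]]])

```text
time: 27.45
tool_pos: [545.3, 219.4, 120.4]
tcp_rot: [-180.0, 0.0, 140.8]
ft_force: [-0.3, 0.6, 0.2]
finger_gap: 85.4
grip_force: 0.0
```

Call:
send_rows(steps=[[[0,0,0.02],[0,0,0.166]],[[0,0,0.02],[0,0,0.166]]])

```text
time: 27.7
tool_pos: [545.3, 219.5, 121.0]
tcp_rot: [180.0, 0.0, 149.9]
ft_force: [-0.0, -0.3, -0.2]
finger_gap: 85.4
grip_force: 0.0
```

Call:
send_rows(steps=[[[0,0,0],[0,0,0]],[[0,0,0],[0,0,0]],[[0,0,0],[0,0,0]],[[0,0,0],[0,0,0]],[[0,0,0],[0,0,0]],[[0,0,0],[0,0,0]]], fingers=1)

```text
time: 28.45
tool_pos: [545.2, 219.5, 121.0]
tcp_rot: [-180.0, 0.0, 150.0]
ft_force: [-1.0, 0.0, 1.0]
finger_gap: 13.1
grip_force: 60.6
```

Call:
send_rows(steps=[[[0,0,-0.015],[0,0,-0.18]],[[0,0,-0.03],[0,0,-0.36]],[[0,0,-0.036],[0,0,-0.54]],[[0,0,-0.042],[0,0,-0.72]],[[0,0,-0.048],[0,0,-0.9]],[[0,0,-0.054],[0,0,-1.08]],[[0,0,-0.06],[0,0,-1.26]],[[0,0,-0.066],[0,0,-1.44]],[[0,0,-0.072],[0,0,-1.62]],[[0,0,-0.078],[0,0,-1.8]]])

```text
time: 29.7
tool_pos: [545.7, 219.7, 119.3]
tcp_rot: [180.0, -0.1, 46.5]
ft_force: [0.3, -0.4, 3.1]
finger_gap: 12.9
grip_force: 60.9
```

Call:
send_rows(steps=[[[0,0,-0.004],[0,0,-0.12]],[[0,0,-0.004],[0,0,-0.12]],[[0,0,-0.004],[0,0,-0.12]]])

```text
time: 30.08
tool_pos: [545.6, 219.6, 119.0]
tcp_rot: [180.0, -0.1, 40.1]
ft_force: [-0.2, 1.0, 4.6]
finger_gap: 13.2
grip_force: 60.9
```

Run:
```python
from h import *
st=sense();print(st["time"],st["tool_pos"],st["tcp_rot"],st["ft_force"],st["wrist_torque"],st["grip_force"],st["finger_gap"])
w=snapshot("wrist");t=snapshot("top");s=snapshot("scene")
a=cv2.resize(w["img"][160:480,160:480],(420,420));b=cv2.resize(t["img"][180:340,370:560],(380,320));
c=np.pad(b,((0,280),(0,0),(0,0)));c[320:600]=cv2.resize(s["img"][180:330,300:503],(380,280))
cv2.imwrite("pics/w7.png",np.concatenate([np.pad(a,((0,180),(0,0),(0,0))),c],1)[:,:,::-1])
```

```text
30.075 [545.58120334 219.64594019 119.04636601] [ 1.79982645e+02 -5.25976547e-02  4.01340092e+01] [-0.233951    1.00717436  4.58686588] [ 0.07844856 -0.01853976 -0.05309464] 60.94036102294922 13.214020858687158
```

View pics/w7.png

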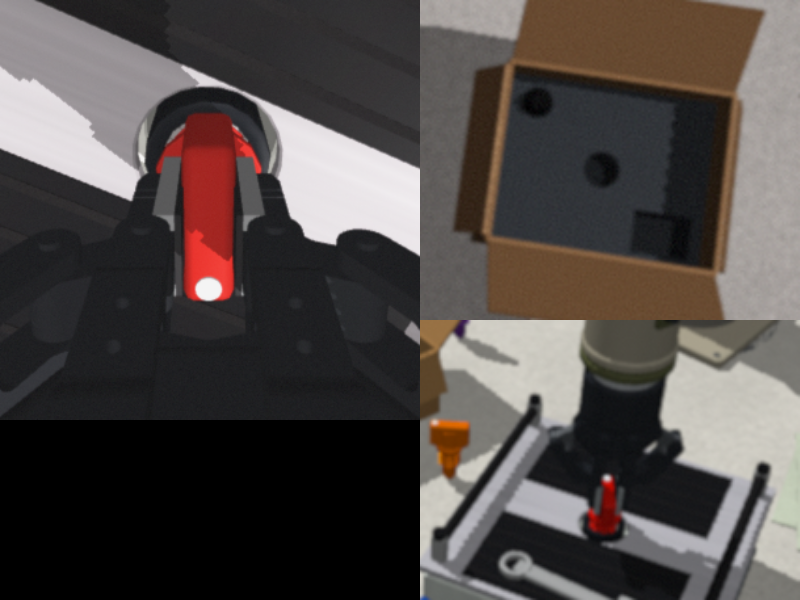

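The dot points back at yaw -140, where the mark is. The screw sank about 6.3 mm, which puts its tip about 39 mm down, and it stands upright in a 61 N grip. The flaps are open, and the buffer and spanner are in place.

```bash
python3 -c "
from bench import order
print(order.hand_in())"
```

```text
the job is handed in; nothing more can be done
None
```

Handed in at about 30 s: both flaps are open, and the red screw sits one turn into the boss with its dot at the mark, still gripped at about 61 N. The hand-in call returned no verdict.

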